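Finish the peg rail and hold it out for burning

TASK

On the narrow wooden stand lies a peg rail, a plank with four peg holes, one of them empty: put the spare peg from the dark block fully into the empty hole and leave the other pegs in. Then, without lifting it off, slide the plank straight along the stand until its plain end is directly under the steel pointer of the gauge; there it would tip, so hold it level in the gripper, still resting on the stand, and finish while holding it. Leave the tape roll, bottle and pen cup where they are, and do not let the plank touch the gauge or tip over.

Things in the scene. Friction and masses are not known exactly. Their poses are not given: they have to be found in the camera images.
- stand: fixed plywood beam that carries the plank: 210 mm long (x from -135 to 75 mm), 40 mm wide (y, narrower than the plank), top 60 mm above the table, on a foot 200 x 90 x 12 mm. Origin on the table under its centre line, 75 mm from the outer end; +x points outward, the way the plank is to be slid; z up
- stand_edge (a point): middle of the stand's outer top edge, 75 mm from the stand's origin along its +x, at the height of its top (60 mm)
- plank: loose light-wood plank 280 mm long (x), 56 wide (y), 22 thick, about 0.25 kg, lying roughly along the stand; four holes 17 mm wide, 14 deep in its top at x = -75, -35, 5, 45 mm, y = 0; three hold pegs. Origin: centre of its underside; +x to its plain end, z up. Mass centre within 10 mm of its middle: unheld, it tips once that is past the stand's outer edge
- plank_end (a point): middle of the plank's plain end face (x = 140 mm from its centre), half-way up its thickness
- plank_rear (a point): where the plank can be taken across its 56 mm width: on its centre line, half-way up its thickness, 20 mm from its rear end (x = -120 mm)
- plank_hole0 (a point): mouth of the plank's peg hole at x = -75 mm, on its top face; a fully seated peg stands 44 mm out of it, its half-way point 15 mm above this point
- plank_hole1 (a point): mouth of the plank's peg hole at x = -35 mm, on its top face; a fully seated peg stands 44 mm out of it, its half-way point 15 mm above this point
- plank_hole2 (a point): mouth of the plank's peg hole at x = 5 mm, on its top face; a fully seated peg stands 44 mm out of it, its half-way point 15 mm above this point
- plank_hole3 (a point): mouth of the plank's peg hole at x = 45 mm, on its top face; a fully seated peg stands 44 mm out of it, its half-way point 15 mm above this point
- peg0_center (a point): one of the three pegs already in the plank, in any three of the four holes: wooden peg like a coat peg, 58 mm tall: a round shank 14 mm in diameter for the lower 40 mm, with a 2 mm chamfer at its foot, and a round head 24 mm in diameter for the upper 18 mm. This point lies on its axis half-way up (29 mm above the foot); z points from foot to head
- peg1_center (a point): one of the three pegs already in the plank, in any three of the four holes: wooden peg like a coat peg, 58 mm tall: a round shank 14 mm in diameter for the lower 40 mm, with a 2 mm chamfer at its foot, and a round head 24 mm in diameter for the upper 18 mm. This point lies on its axis half-way up (29 mm above the foot); z points from foot to head
- peg2_center (a point): one of the three pegs already in the plank, in any three of the four holes: wooden peg like a coat peg, 58 mm tall: a round shank 14 mm in diameter for the lower 40 mm, with a 2 mm chamfer at its foot, and a round head 24 mm in diameter for the upper 18 mm. This point lies on its axis half-way up (29 mm above the foot); z points from foot to head
- spare_center (a point): the spare peg, standing 22 mm deep in one of the two holes of the dark block: wooden peg like a coat peg, 58 mm tall: a round shank 14 mm in diameter for the lower 40 mm, with a 2 mm chamfer at its foot, and a round head 24 mm in diameter for the upper 18 mm. This point lies on its axis half-way up (29 mm above the foot); z points from foot to head
- block: fixed dark-wood block 50 x 90 x 36 mm (x, y, z) with two 17 mm holes, 22 mm deep, at y = -22 and +22 mm; the spare stands in one, the other is empty and not to be filled. Origin at the centre of its underside
- gauge: fixed steel gauge beyond the stand: upright rod 110 mm tall, 85 mm to the side (+y) of the stand's line, with a level 6 mm pointer rod at 104 mm height reaching back to that line, 19 mm clear above the plank's top. Origin on the table under the pointer's tip; axes as the stand's; the plank's plain end belongs at x = 0 of this frame
- gauge_tip (a point): tip of the gauge's pointer, over the line of the stand, 104 mm above the table; the pointer runs from here along the gauge's +y
- tape: bystander: roll of paper tape lying flat, 90 mm diameter, 20 mm high; origin at the centre of its underside
- bottle: bystander: brown bottle, 60 mm diameter, 130 mm high; origin at the centre of its underside
- pencup: bystander: grey round pen cup, 70 mm diameter, 85 mm high, pens standing to 136 mm; origin at the centre of its underside
Things that resemble listed ones, but are neither listed nor needed, are in the scene too. What is shaped like the part that bears peg0_center but blue, purple or yellow is not meant.

How it is judged:
By the outcome, as a careful person would: the job done as asked, in the order asked, and still so for the second after the job is handed in, while the arm keeps its last pose, push and grip.
It also fails if it takes over 48 s, if anything falls off the work surface, if the arm or the gripper's body presses on something with over 40 N, if the wrist force passes 120 N, or if a joint passes its speed limit or range.

ROBOT

A 6-joint arm with a two-finger parallel gripper is mounted at the origin on the work surface. World frame = base frame: x ahead of the robot, y to its left, z up, the work surface at z = 0. Lengths are in mm, angles in rad, forces in N, time in s.
With the tool pointing down it reaches from about 400 to 825 mm from the base axis. Payload 7 kg.
Tool frame: the origin (TCP) lies at the very end of the fingers, on their centre line; the grasp point (between the pads) lies 19 mm behind it; z points along the fingers, y is the direction in which the jaws open and shut (so a half turn about z gives the same grasp; the last joint's range is limited). The gripper opens to 88 mm and grips with 3 to 60 N. Pads are 19 mm wide; open, the fingers measure 130 mm over their backs; the gripper's body (78 mm by 193 mm) begins 47 mm behind the grasp point.
Start: joints at [-1.058, 0.359, 0.012, 0, -1.224, -0.288], TCP at [150.44, -657.999, 226.561] pointing down, gripper open.
Joint ranges: [-3.07, 3.07], [-1.43, 2.12], [-1.02, 1.25], [-3.03, 1.67], [-3.05, -0], [-3.03, 3.03]. Speed limits (rad/s): [2.39, 2.39, 3.01, 3.14, 3.14, 3.14].

INTERFACE

Orientations are given as a unit quaternion [x, y, z, w].
In Python, from plant import bot gives the robot as it stands. Calls block until the motion is done:
- bot.move_ptp(position, orientation): joint-space move of the TCP to a pose.
- bot.line_to(position, velocity=150, ori=None): straight line of the TCP; ori=None keeps the orientation; velocity is the mean speed in mm/s.
- bot.move_joints(angles): joint-space move.
- bot.move_gripper(opening, force=None): finger opening in mm; force is the grip in N (None keeps the last); returns when the fingers have stopped.
- bot.pause(seconds).
- bot.solve_ik(position, orientation): joint angles nearest the present ones, or None.
- bot.read_state(): the state.
- bot.camera(name): name is "side" or "top" or "wrist"; returns the picture (420x560x3 uint8, red, green, blue); there is no depth.
- bot.get_calibration(name): a dict with "fx", "fy", "cx", "cy" (pixels), "distortion" ([k1, k2, p1, p2, k3] as OpenCV has them; the pictures are not rectified), "view" (4x4, takes a point from world to camera coordinates); the wrist camera has in their place "T_tool_cam" (4x4, takes a point from camera to tool coordinates, whose origin is the TCP and whose axes are the flange's). Camera axes: x right, y up, looking along -z (the intrinsics and any distortion apply to the point x, -y, -z); pixel columns grow to the right and rows downward; lengths in mm; the calibration is good to about 2 mm. A picture is of the moment at which its call begins: read the wrist's pose just before it. get_calibration takes no time and is no camera call.
A pose or a line that the arm cannot do raises bot.Unreachable and nothing moves.
- bot.close_job(): hands the job in, once; it reports no verdict.
The state is a dict: "t": time; "joint_pos": joint angles; "qvel": joint speeds; "tau": joint torques, N m; "tcp_pos": TCP position; "eef_rot": TCP orientation; "contact_force": force on the tool from outside, world axes, zero at the start; "moment": the same for the moment, N m; "width": finger opening in mm.
Only numpy, scipy, OpenCV 4.12 (cv2) and the standard library are available. Lean on these libraries where they do the work, as an engineer would, in place of code of your own. Each camera call takes 0.05 s, during which the arm holds its last target. There are 200 camera calls.

## Working session

There is one attempt and no reset: what is moved stays moved. The work goes in short steps, each a Python script; the robot and the scene stay as the last script left them, time stands still between calls to the robot, and variables do not carry over. Pictures are saved under pics/ and viewed, about 8 in all and at most 12, crops included, and the job is handed in when it is done.

```bash
ls; mkdir -p pics
cat > h.py <<'E'
import numpy as np, cv2
from plant import bot
def save(n,im): cv2.imwrite(f'pics/{n}.png',cv2.cvtColor(im,cv2.COLOR_RGB2BGR))
E
python3 - <<'E'
from h import *
ims=[bot.camera(n) for n in("top","side")]
for n,i in zip(("top","side"),ims):
    save(n+'0',i); c=bot.get_calibration(n); print(n,{k:np.round(v,3).tolist() for k,v in c.items()})
c=bot.get_calibration("wrist"); print({k:np.round(v,3).tolist() for k,v in c.items()})
print(bot.read_state())
E
```

```text
pics
top {'fx': 397.49, 'fy': 397.49, 'cx': 279.988, 'cy': 209.598, 'distortion': [-0.113, 0.0, 0.0, 0.0, 0.0], 'view': [[-0.023, -0.999, -0.03, 65.783], [0.999, -0.024, 0.046, -577.758], [-0.046, -0.029, 0.999, -1029.215], [0.0, 0.0, 0.0, 1.0]]}
side {'fx': 498.403, 'fy': 498.403, 'cx': 282.195, 'cy': 209.801, 'distortion': [-0.136, 0.0, 0.0, 0.0, 0.0], 'view': [[-0.728, -0.686, 0.019, 472.928], [0.362, -0.36, 0.86, -265.239], [-0.583, 0.632, 0.51, -861.655], [0.0, 0.0, 0.0, 1.0]]}
{'fx': 340.692, 'fy': 340.692, 'cx': 283.621, 'cy': 212.427, 'distortion': [0.027, 0.0, 0.0, 0.0, 0.0], 'T_tool_cam': [[-0.001, 0.951, 0.31, 82.986], [1.0, 0.001, 0.0, -0.157], [-0.0, 0.31, -0.951, -158.464], [0.0, 0.0, 0.0, 1.0]]}
{'t': 0.1, 'joint_pos': array([-1.05788979e+00,  3.59309592e-01,  1.11498537e-02, -3.37394238e-04,
       -1.22412124e+00, -2.88055579e-01]), 'qvel': array([-0.00037687, -0.00128938,  0.00124529,  0.00201052,  0.00037978,
       -0.0002699 ]), 'tau': array([ 7.39514253e-04, -5.84163952e+01,  2.93754905e+01,  7.01554924e+00,
        1.02600738e-02, -7.24478900e-05]), 'tcp_pos': array([ 150.34849004, -657.57932764,  225.71458468]), 'eef_rot': array([-1.12131687e-01,  9.93693066e-01,  7.45428732e-04, -1.43337313e-04]), 'contact_force': array([0.79132007, 0.05359733, 0.34288627]), 'moment': array([-0.01320626, -0.00088275, -0.03942292]), 'width': 87.3269269168474}
```

View pics/top0.png

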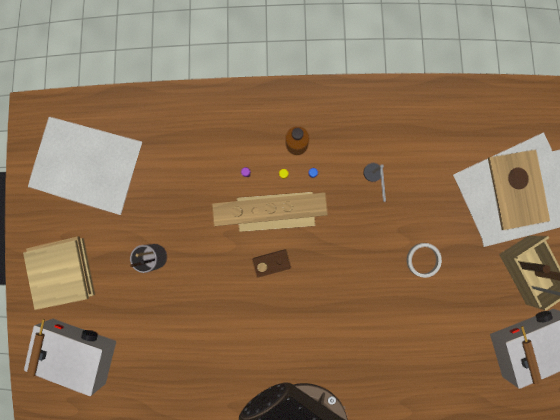

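View pics/side0.png

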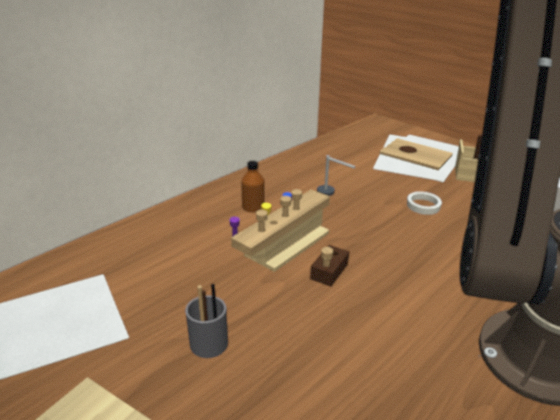

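The top view shows the plank from (213,213) to (327,204), with its plain end on the right. The gauge base is at (374,172), the pointer tip at (384,200), and the dark block at (271,263) with the spare in its left hole (262,267). The look-alikes are purple (246,172), yellow (284,173) and blue (313,173). In the side view the plank's pegs are at (262,218), (286,205) and (297,198), and the empty hole is at (274,222), so hole1 is empty. Next I get rough positions and a close wrist view.

```bash
cat >> h.py <<'E'
from scipy.spatial.transform import Rotation as R
def cam(name):
    "K, dist, world->cv camera R,t. call before picture for wrist"
    c=bot.get_calibration(name); K=np.array([[c['fx'],0,c['cx']],[0,c['fy'],c['cy']],[0,0,1.]])
    if name=='wrist':
        s=bot.read_state(); T=np.eye(4); T[:3,:3]=R.from_quat(s['eef_rot']).as_matrix(); T[:3,3]=s['tcp_pos']
        V=np.linalg.inv(T@np.array(c['T_tool_cam']))
    else: V=np.array(c['view'])
    V=np.diag([1,-1,-1,1.])@V
    return K,np.array(c['distortion']),V
def ray(C,px):
    K,d,V=C; u=cv2.undistortPoints(np.array(px,float).reshape(-1,1,2),K,d).reshape(-1,2)
    D=np.c_[u,np.ones(len(u))]@V[:3,:3]; o=-V[:3,:3].T@V[:3,3]
    return o,D
def onz(C,px,z):
    o,D=ray(C,px); return o+D*((np.asarray(z)-o[2])/D[:,2])[:,None]
def proj(C,P):
    K,d,V=C; return cv2.projectPoints(np.array(P,float).reshape(-1,3),cv2.Rodrigues(V[:3,:3])[0],V[:3,3],K,d)[0].reshape(-1,2)
def down(yaw,tilt=0):
    "tool z down; tool x at world angle yaw; tilt about jaw axis"
    return (R.from_euler('z',yaw)*R.from_euler('x',np.pi)*R.from_euler('y',tilt)).as_quat()
def look(n,crop=None):
    C=cam('wrist'); im=bot.camera('wrist'); save(n,im); np.savez(f'pics/{n}.npz',K=C[0],d=C[1],V=C[2]); return C,im
def load(n):
    z=np.load(f'pics/{n}.npz'); return (z['K'],z['d'],z['V']),cv2.cvtColor(cv2.imread(f'pics/{n}.png'),cv2.COLOR_BGR2RGB)
E
python3 - <<'E'
from h import *
C=cam('top')
for n,p,z in [('plankL',(213,213),82),('plankR',(327,204),82),('tip',(384,200),104),('block',(271,263),36),('spare',(262,267),72),('gbase',(374,172),5),('bottle',(297,142),0),('cup',(148,258),85),('tape',(425,260),20)]: print(n,onz(C,[p],z).round(0))
s=bot.read_state(); print(R.from_quat(s['eef_rot']).as_matrix().round(2))
for y in (np.pi,np.pi/2,-np.pi/2,-2.6,2.6):
  for p in ([470,30,330],[500,-110,330],[540,100,56]): print(y,p,None if (q:=bot.solve_ik(p,down(y))) is None else np.round(q,2))
E
```

```text
plankL [[572. 216.  82.]]
plankR [[587. -65.  82.]]
tip [[ 592. -201.  104.]]
block [[442.  78.  36.]]
spare [[435.  98.  72.]]
gbase [[ 674. -200.    5.]]
bottle [[761.   3.   0.]]
cup [[463. 382.  85.]]
tape [[ 438. -324.   20.]]
[[-0.97 -0.22 -0.  ]
 [-0.22  0.97  0.  ]
 [ 0.    0.   -1.  ]]
3.141592653589793 [470, 30, 330] [ 0.48 -0.04 -0.24 -0.   -1.37 -2.05]
3.141592653589793 [500, -110, 330] [ 0.17  0.03 -0.17 -0.   -1.37 -1.74]
3.141592653589793 [540, 100, 56] [ 0.54  0.33 -0.48 -0.   -0.77 -2.11]
1.5707963267948966 [470, 30, 330] [ 0.48 -0.04 -0.24  0.   -1.37  2.66]
1.5707963267948966 [500, -110, 330] [ 0.17  0.03 -0.17  0.   -1.37  2.97]
1.5707963267948966 [540, 100, 56] [ 0.54  0.33 -0.48  0.   -0.77  2.6 ]
-1.5707963267948966 [470, 30, 330] [ 0.48 -0.04 -0.24  0.   -1.37 -0.48]
-1.5707963267948966 [500, -110, 330] [ 0.17  0.03 -0.17  0.   -1.37 -0.17]
-1.5707963267948966 [540, 100, 56] [ 0.54  0.33 -0.48  0.   -0.77 -0.54]
-2.6 [470, 30, 330] [ 0.48 -0.04 -0.24 -0.   -1.37 -1.51]
-2.6 [500, -110, 330] [ 0.17  0.03 -0.17  0.   -1.37 -1.2 ]
-2.6 [540, 100, 56] [ 0.54  0.33 -0.48 -0.   -0.77 -1.57]
2.6 [470, 30, 330] [ 0.48 -0.04 -0.24  0.   -1.37 -2.6 ]
2.6 [500, -110, 330] [ 0.17  0.03 -0.17 -0.   -1.37 -2.28]
2.6 [540, 100, 56] [ 0.54  0.33 -0.48 -0.   -0.77 -2.65]
```

Run:
```python
from h import *
y=-np.pi/2
bot.move_ptp([530,60,240],down(y)); bot.pause(.3); look('A')
bot.move_ptp([560,-130,240],down(y)); bot.pause(.3); look('B')
print(bot.read_state()['t'])
a=load('A')[1];b=load('B')[1]
save('AB',np.hstack([cv2.resize(a,(400,300)),cv2.resize(b,(400,300))]))
```

```text
4.45
```

View pics/A.png

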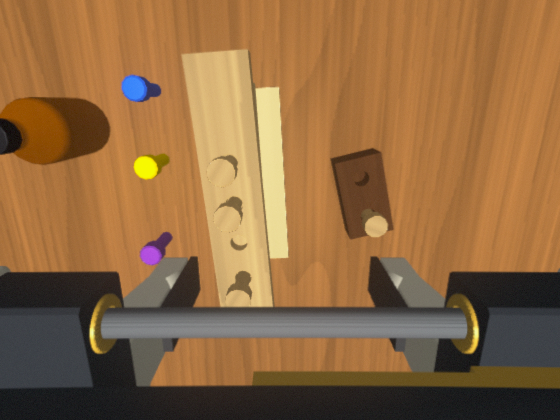

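View pics/B.png

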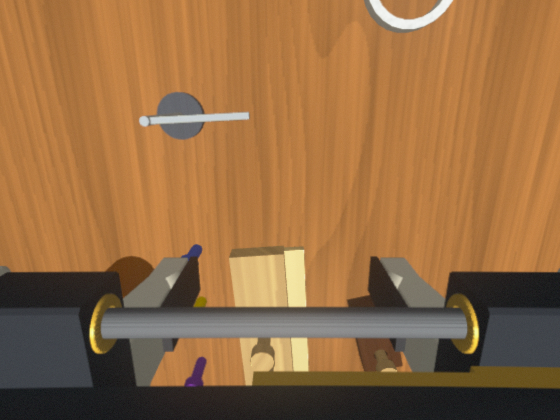

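View A shows the plank's plain end with corners (184,55) and (248,51). Its heads are at (221,172), (228,219) and (238,300), and the empty hole is at (239,242). The foot strip runs from (268,88) to (288,258), and the spare head is at (376,226) on the dark block. View B shows the pointer from (145,121) to its tip at (248,116). Colour masks come next.

Run:
```python
from h import *
C,A=load('A'); CB,B=load('B')
hA=cv2.cvtColor(A,cv2.COLOR_RGB2HSV); hB=cv2.cvtColor(B,cv2.COLOR_RGB2HSV)
for n,h,p in [('plank',hA,(220,100)),('plank2',hA,(240,120)),('foot',hA,(272,150)),('table',hA,(310,150)),('head',hA,(221,170)),('headS',hA,(376,226)),('hole',hA,(239,242)),('block',hA,(360,190)),('ptr',hB,(200,119)),('base',hB,(180,100)),('tableB',hB,(300,119))]:
    print(n,h[p[1],p[0]])
# row scans for edges
for r in (70,100,130,160,190,250): print(r,[tuple(hA[r,c]) [1:] for c in range(176,300,4)] if 0 else ' '.join(f'{hA[r,c,0]}/{hA[r,c,1]}' for c in range(180,300,5)))
s=np.hstack([cv2.resize(A[40:310,170:300],None,fx=2,fy=2,interpolation=2),cv2.resize(A[130:265,320:420],None,fx=2.6,fy=4,interpolation=2)[:540],cv2.resize(B[80:260,120:310],(270,540))]); print(s.shape); save('crop',s)
```

```text
plank [ 19 115 222]
plank2 [ 20 112 227]
foot [ 24  89 239]
table [ 15 159 188]
head [ 19 114 222]
headS [ 19 115 221]
hole [ 20 111 229]
block [ 12 162  99]
ptr [ 98  10 211]
base [124  16 111]
tableB [ 14 162 194]
70 15/158 18/118 19/119 19/116 19/114 18/115 19/115 19/116 19/112 19/118 19/116 20/110 18/119 19/116 18/130 14/158 15/161 15/166 15/161 14/157 15/160 14/159 14/163 15/164
100 15/157 14/154 18/120 19/116 18/115 19/116 19/117 19/117 19/115 20/114 19/117 19/116 20/115 19/116 19/115 19/111 24/90 24/86 24/90 24/93 16/142 15/162 15/161 15/160
130 15/161 15/159 15/158 19/118 19/118 19/115 18/113 19/115 19/115 19/116 19/111 19/116 20/110 19/113 19/115 19/116 25/87 25/87 25/90 24/90 24/92 15/155 15/155 14/158
160 15/162 15/161 15/161 15/162 19/114 18/118 19/118 20/115 19/116 19/115 18/129 18/127 19/113 19/113 19/118 19/115 20/115 25/89 24/87 24/90 23/89 15/155 15/155 16/162
190 15/160 15/160 15/156 15/162 15/159 19/116 19/115 19/114 20/115 19/119 20/111 20/114 20/112 20/110 20/114 19/117 19/116 24/90 24/91 24/91 24/92 16/141 15/156 14/155
250 14/160 14/158 15/160 15/160 14/159 14/156 14/156 18/115 19/117 19/115 19/116 18/117 19/121 20/112 20/111 20/112 18/113 19/115 24/91 24/92 24/91 24/92 15/162 15/161
(540, 790, 3)
```

View pics/crop.png

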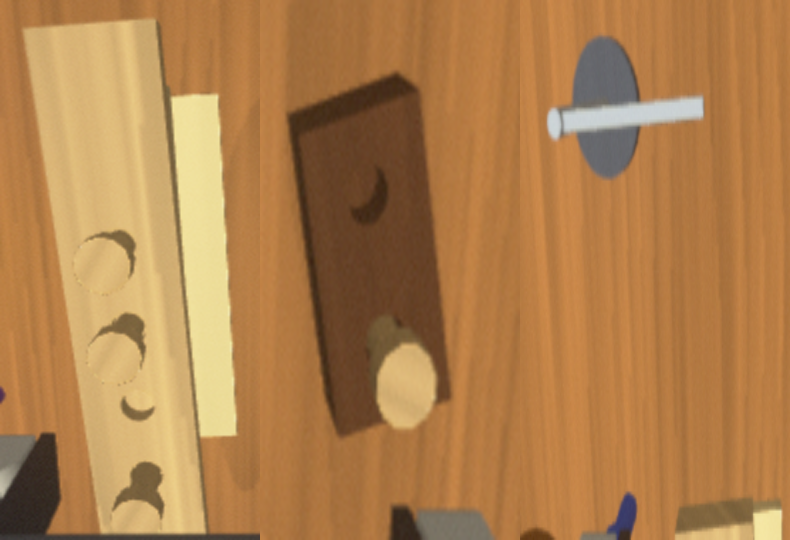

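```bash
cat > m.py <<'E'
from h import *
def fit(pts):
    vx,vy,x,y=cv2.fitLine(np.float32(pts),cv2.DIST_HUBER,0,.01,.01).ravel(); 
    if vy>0: vx,vy=-vx,-vy
    return np.array([x,y]),np.array([vx,vy])
def edges(h,cond,rows,c0,c1):
    L=[];Rr=[]
    for r in rows:
        m=np.where(cond(h[r,c0:c1].astype(int)))[0]
        if len(m): L.append((c0+m[0],r)); Rr.append((c0+m[-1],r))
    return np.float32(L),np.float32(Rr)
E
python3 - <<'E'
from m import *
C,A=load('A'); CB,B=load('B')
h=cv2.cvtColor(cv2.GaussianBlur(A,(3,3),0),cv2.COLOR_RGB2HSV)
L,Rr=edges(h,lambda p:(p[:,0]>=17)&(p[:,0]<=21)&(p[:,1]<136)&(p[:,2]>170),range(62,150),176,300)
# plank sides at z=82
l=onz(C,L-[.5,0],82); Lp,Ld=fit(l[:,:2])
r=onz(C,Rr+[.5,0],82); Rp,Rd=fit(r[:,:2])
print('plank left',Lp,np.degrees(np.arctan2(*Ld[::-1])),'right',Rp,np.degrees(np.arctan2(*Rd[::-1])))
n=np.array([-Ld[1],Ld[0]]); print('width',(Rp-Lp)@n)
E_=onz(C,[(184,54.5),(248,50.5)],82); print('end corners',E_.round(1))
F1,F2=edges(h,lambda p:(p[:,0]>=22)&(p[:,1]<105)&(p[:,2]>170),range(94,250),250,300)
f=onz(C,F2+[.5,0],12); Fp,Fd=fit(f[:,:2]); print('foot edge',Fp,np.degrees(np.arctan2(*Fd[::-1])))
print('foot corners',onz(C,[(278.5,87),(288,258.5)],12).round(1))
heads=onz(C,[(221,172.5),(227,219)],126); print('heads',heads.round(1)); print('hole',onz(C,[(238.7,241.5)],82).round(1))
print('spare',onz(C,[(376.2,226.2)],72).round(1))
def px(x,y): return (x/2.6+320,y/4+130)
print('block',onz(C,[px(38,139),px(158,92),px(191,398),px(83,437)],36).round(1))
def pb(x,y): return (x*190/270+120,y/3+80)
print('ptr',onz(CB,[pb(703-520,107),pb(37,121)],104).round(1))
# top view check
T=cv2.cvtColor(cv2.imread('pics/top0.png'),cv2.COLOR_BGR2HSV)
CT=cam('top'); m=((T[...,0]>=22)&(T[...,0]<30)&(T[...,1]<110)&(T[...,2]>150)).astype(np.uint8); m[:180]=0;m[245:]=0;m[:,:200]=0;m[:,340:]=0
q=np.argwhere(m)[:,::-1]; print('top foot px',q.min(0),q.max(0)); up=q[q[:,1]<203]; lo=q[q[:,1]>215]
for s in (up,lo):
    if len(s)>10: b=cv2.boxPoints(cv2.minAreaRect(np.float32(s))); print(b.round(1).tolist(), onz(CT,b,12).round(0)[:,:2].tolist())
E
```

```text
plank left [614.8166   -20.293028] -85.83148 right [544.34796  -23.133593] -61.001884
width -70.48869
end corners [[615.4 -61.6  82. ]
 [561.4 -64.8  82. ]]
foot edge [532.21674   54.203617] -86.97045
foot corners [[536.8 -38.7  12. ]
 [526.1 161.8  12. ]]
heads [[582.2  30.2 126. ]
 [579.4  70.  126. ]]
hole [[576.7 109.2  82. ]]
spare [[437.2  96.7  72. ]]
block [[477.   40.   36. ]
 [428.9  27.7  36. ]
 [406.9 114.1  36. ]
 [453.2 126.   36. ]]
ptr [[ 590.6 -201.9  104. ]
 [ 676.  -197.8  104. ]]
top foot px [254 195] [312 226]
```

Checks against the given sizes:
- Foot length is 200.8 mm and its yaw is -87.0°.
- The pointer tip lies on the stand's centre line to within 0.1 mm.
- Head spacing is 39.9 mm and the block measures 89 x 50 mm.

The plank's yaw is -86°. Hole1 is at (576.6, 109.9) and the spare at (436.9, 97.2). I pick the spare now.

Run:
```python
from h import *
o=down(np.radians(-87))
def st(n): s=bot.read_state(); print(n,round(s['t'],2),s['tcp_pos'].round(1),s['contact_force'].round(1),round(s['width'],1))
bot.move_ptp([436.9,97.2,110],o); st('above')
bot.line_to([436.9,97.2,45],100); st('down')
bot.move_gripper(15,25); bot.pause(.1); st('grip')
bot.line_to([436.9,97.2,62],60); st('lift1')
bot.line_to([436.9,97.2,185],200); st('lift')
bot.line_to([576.6,109.9,185],200); bot.pause(.2);st('over')
look('D'); save('D2',bot.camera('side')[130:310,200:400])
d=cv2.imread('pics/D.png'); s=cv2.imread('pics/D2.png'); cv2.imwrite('pics/D3.png',np.hstack([d[:, :],cv2.resize(s,(240,216))[:,:].repeat(1,0) if 0 else cv2.copyMakeBorder(cv2.resize(s,(240,216)),0,204,0,0,0)]))
```

```text
above 5.57 [437.8  97.3 110.6] [ 0.2 -0.5  0. ] 87.8
down 6.37 [437.4  97.2  45.4] [0.8 0.  0.8] 87.5
grip 7.5 [436.9  97.2  45. ] [ 0.7  0.4 -0.7] 23.2
lift1 7.93 [437.1  97.4  62.4] [ 0.   0.6 -0.9] 23.1
lift 8.7 [436.1  96.9 183.8] [ 0.5 -0.8  0.6] 23.1
over 9.75 [575.9 109.9 185.5] [ 0.3 -0.7  0.5] 23.0
```

View pics/D3.png

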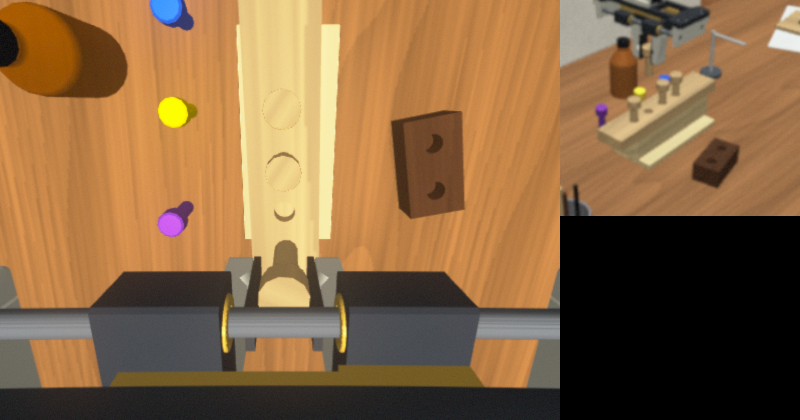

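The peg is held upright. The empty hole is at (285,210), the heads are at (282,109) and (283,172), and both foot strips are visible at (237..246) and (331..339). I re-measure from this picture.

Run:
```python
from h import *
C,A=load('D')
print('heads',onz(C,[(282,109),(283.3,172.5)],126).round(1)[:,:2].tolist())
print('hole ',onz(C,[(285,210)],82).round(1)[0,:2], 'held head top at z', 185.5-31+58, onz(C,[(284.5,291)],212.5).round(1)[0,:2])
print('foot L',onz(C,[(236.5,25),(245.5,238.5)],12).round(1)[:,:2].tolist(),'R',onz(C,[(339,24.5),(331,239.5)],12).round(1)[:,:2].tolist())
h=cv2.cvtColor(A,cv2.COLOR_RGB2GRAY); print(h[195:228:1,285].tolist()); print(h[213,268:302].tolist())
print(proj(C,[[576.6,109.9,82]]).round(1))
```

```text
heads [[582.6, 30.4], [579.8, 69.5]]
hole  [576.4 108.9] held head top at z 212.5 [577.3 104.6]
foot L [[625.7, -33.9], [614.7, 164.7]] R [[537.4, -38.9], [524.9, 161.2]]
[214, 213, 213, 213, 213, 212, 214, 219, 218, 219, 216, 218, 218, 219, 219, 218, 218, 218, 218, 219, 215, 191, 134, 127, 124, 127, 157, 208, 211, 211, 213, 212, 211]
[209, 209, 211, 210, 211, 205, 156, 122, 135, 197, 211, 216, 219, 221, 219, 219, 218, 218, 221, 221, 223, 224, 221, 211, 157, 126, 148, 207, 215, 218, 219, 222, 222, 224]
[[284.7 211.1]]
```

Run:
```python
from h import *
def st(n): s=bot.read_state(); print(n,round(s['t'],2),s['tcp_pos'].round(1),s['contact_force'].round(1),s['moment'].round(2),round(s['width'],1)); return s
x,y=576.5,109.8
bot.line_to([x,y,117],150); bot.pause(.2); s=st('pre'); f0=s['contact_force'][2]
for z in (113,110,107,104,102,100,99):
    bot.line_to([x,y,z],30); s=st(z)
    if abs(s['contact_force'][2]-f0)>10: break
```

```text
pre 10.65 [577.2 110.1 118.2] [1.1 0.4 0.6] [ 0.01  0.13 -0.01] 23.0
113 10.93 [576.4 109.7 112.9] [ 0.3 -0.1 -0.5] [0.02 0.13 0.05] 23.0
110 11.18 [576.3 109.7 109.7] [-0.4  1.1 -0.4] [0.05 0.08 0.01] 23.0
107 11.43 [576.4 109.7 106.7] [ 0.1  0.7 -0.6] [-0.01  0.09 -0.01] 23.0
104 11.68 [576.3 109.7 103.7] [ 0.4 -1.  -0.4] [ 0.01  0.12 -0.02] 22.8
102 11.93 [576.4 109.7 101.9] [0.  1.  0.8] [0.06 0.05 0.07] 22.7
100 12.18 [576.4 109.8  99.9] [-0.3 -0.1 -0.4] [ 0.03  0.11 -0.  ] 23.5
99 12.43 [576.5 109.8  99. ] [-0.4 -0.3 -0.1] [0.05 0.12 0.06] 22.9
```

Run:
```python
from h import *
def st(n): s=bot.read_state(); print(n,round(s['t'],2),s['tcp_pos'].round(1),s['contact_force'].round(1),round(s['width'],1)); return s
x,y=576.5,109.8
for z in (98.2,97.4,96.6,95.8):
    bot.line_to([x,y,z],20); s=st(z)
    if s['contact_force'][2]>4: break
bot.move_gripper(60); st('rel')
bot.line_to([x,y,185],200)
p=bot.read_state()
bot.move_ptp([571,190,190],down(np.radians(-87))); bot.pause(.3); look('F'); s=bot.camera('side')
d=cv2.imread('pics/F.png'); s=cv2.cvtColor(s[150:290,210:370],cv2.COLOR_RGB2BGR); save('x',A:=np.zeros((2,2,3),np.uint8)); cv2.imwrite('pics/F3.png',np.hstack([d[:,100:460],cv2.resize(s,(440,420))])); st('end')
```

```text
98.2 12.68 [576.7 109.8  98.8] [-0.9  0.4  5. ] 22.9
rel 13.5 [576.5 109.8  98.2] [-0.3  0.2  0.7] 59.8
end 14.9 [571.1 189.4 190. ] [ 0.3 -0.4  0.4] 60.0
```

View pics/F3.png

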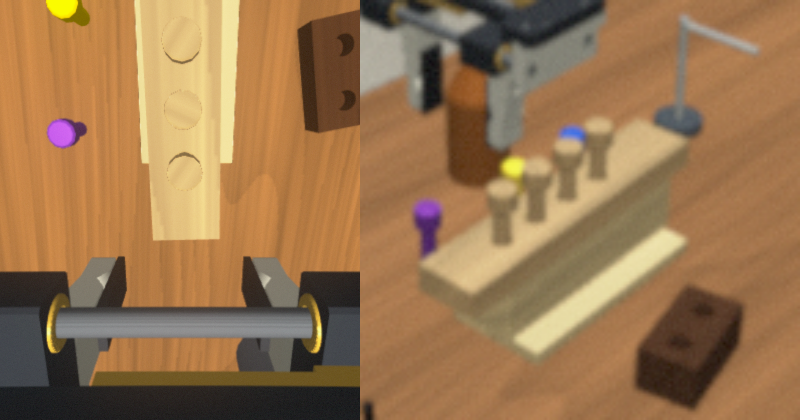

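All four pegs stand seated at the same height, with heads at (281,39), (283,109) and (284,171), and the block is empty. The plank's rear corners are at (253,240) and (319,239). Next I locate the rear and grip it, tilted 10° so the gripper body stays clear of the nearest peg.

Run:
```python
from h import *
C,A=load('F')
H=onz(C,[(281.3,39),(282.7,109.5),(284,171)],126)[:,:2]; E=onz(C,[(253.3,240),(319.3,239)],82)[:,:2]
print(H.round(1).tolist(),E.round(1).tolist(),E.mean(0))
rear=E.mean(0); yaw=np.radians(-86.2); u=np.array([np.cos(yaw),np.sin(yaw)]); print('pred hole0',rear+65*u,'hole1',rear+105*u,'end',rear+280*u)
def st(n): s=bot.read_state(); print(n,round(s['t'],2),s['tcp_pos'].round(1),s['contact_force'].round(1),s['moment'].round(2),round(s['width'],1)); return s
t=np.radians(10); g=rear+14.5*u; tcp=lambda z:[*(g+19*np.sin(t)*u),z-19*np.cos(t)]
o=down(yaw,t); bot.move_gripper(86); bot.move_ptp(tcp(150),o); bot.line_to(tcp(72),100); bot.pause(.2); st('down')
bot.move_gripper(40,35); bot.pause(.2); st('grip')
```

```text
[[579.9, 70.7], [577.1, 109.9], [574.3, 148.5]] [[596.6, 217.3], [541.1, 213.6]] [568.86347591 215.47350446]
pred hole0 [573.17127943 150.61640902] hole1 [575.82223545 110.70435029] end [587.42016802 -63.91090666]
down 17.06 [570.4 198.   54. ] [ 0.2 -0.  -0.9] [0.61 0.13 0.04] 85.9
grip 17.86 [570.  197.7  53.2] [-1.4  0.7  0.9] [ 0.65  0.47 -0.08] 56.0
```

Gripped: the width reads 56.0 mm, which is the plank's width. I cross-check the end against the pointer in picture B, align the plank to the stand, then slide most of the way and look.

```bash
cat > s.py <<'E'
from h import *
def st(n): s=bot.read_state(); print(n,round(s['t'],2),s['tcp_pos'].round(1),s['contact_force'].round(1),s['moment'].round(2),round(s['width'],1)); return s
yaw=np.radians(-86.95); u=np.array([np.cos(yaw),np.sin(yaw)]); t=np.radians(10); o=down(yaw,t)
TIP=np.array([590.6,-201.9]); 
# TCP is at plank x = -140+14.5+3.3
def tcp(endrem,z): return [*(TIP-u*(endrem+280-17.8)),z]
E
python3 - <<'E'
from s import *
C,B=load('B'); print('end from B',onz(C,[(229,257.7),(283.3,254)],82).round(1)[:,:2].tolist())
p0=bot.read_state()['tcp_pos']; r0=(TIP-p0[:2])@u-280+17.8; print('remaining',r0, tcp(r0,53)[:2],p0)
z=52.9
bot.line_to(tcp(r0,z),20,o); st('aligned')
bot.line_to(tcp(r0-60,z),60); st('mid')
bot.line_to(tcp(12,z),60); bot.pause(.3); st('near')
T=bot.camera('top'); S=bot.camera('side'); save('T1',T); save('S1',S)
save('TS',np.hstack([cv2.resize(T[155:245,260:420],(400,225),interpolation=2),cv2.resize(S[130:265,230:380],(400,360))[:225] if 0 else cv2.resize(S[140:230,240:400],(400,225),interpolation=2)]))
E
```

```text
end from B [[617.3, -61.6], [561.9, -65.7]]
remaining 137.93721436190498 [np.float64(569.3097372303971), np.float64(197.67041310450693)] [569.97313202 197.70576069  53.24346165]
aligned 18.11 [569.8 197.9  53.3] [ 1.6 -0.8  2.7] [ 0.37 -0.33  0.17] 55.8
mid 19.26 [572.8 137.4  53.3] [0.5 2.8 5.5] [ 1.23  0.02 -0.1 ] 55.9
near 20.81 [576.3  71.6  53.3] [-0.5  3.8  5.8] [ 1.37  0.1  -0.08] 55.6
```

View pics/TS.png

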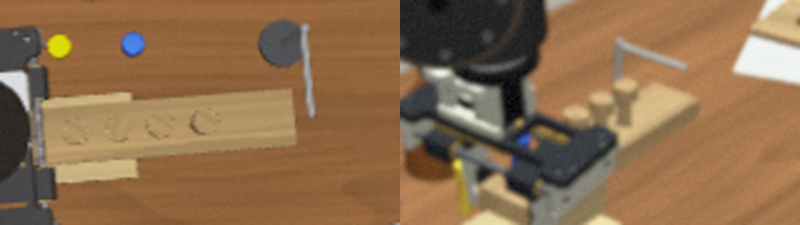

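```bash
cat > chk.py <<'E'
from s import *
import sys
def check(T,c0=372,c1=392):
    C=cam('top'); h=cv2.cvtColor(T,cv2.COLOR_RGB2HSV).astype(int); g=T.astype(float)
    # plank end: saturation step across columns on rows 196..208
    pts=[]
    for r in range(194,210):
        s=g[r,362:396,1]; d=-np.diff(cv2.GaussianBlur(s[None],(1,1),0)[0]); d=np.where(d>8,d,0); k=d.argmax(); w=d[max(0,k-1):k+2]
        pts.append((362+max(0,k-1)+(w*np.arange(len(w))).sum()/max(w.sum(),1e-9)+.5,r,d[k]))
    return C,np.array(pts),h
E
python3 - <<'E'
from chk import *
T=cv2.cvtColor(cv2.imread('pics/T1.png'),cv2.COLOR_BGR2RGB)
C,p,h=check(T); print(p.round(1).tolist())
for r in range(170,204,4): print(r,h[r,374:394,1].tolist())
e=onz(C,[(377.6,196),(378.3,206)],82); print(e.round(1))
E
```

```text
[[376.5, 194.0, 33.0], [376.7, 195.0, 36.0], [385.1, 196.0, 38.0], [385.1, 197.0, 37.0], [385.3, 198.0, 55.0], [385.3, 199.0, 55.0], [385.2, 200.0, 50.0], [377.5, 201.0, 47.0], [377.5, 202.0, 52.0], [377.5, 203.0, 49.0], [377.5, 204.0, 50.0], [377.7, 205.0, 34.0], [377.7, 206.0, 37.0], [377.9, 207.0, 34.0], [377.9, 208.0, 27.0], [377.9, 209.0, 19.0]]
170 [20, 32, 38, 33, 16, 10, 4, 6, 20, 124, 152, 151, 155, 154, 156, 151, 150, 154, 153, 152]
174 [12, 17, 17, 18, 15, 15, 2, 5, 8, 58, 155, 149, 152, 150, 151, 152, 153, 151, 152, 155]
178 [14, 14, 15, 15, 17, 14, 71, 29, 11, 18, 158, 149, 150, 156, 146, 154, 152, 152, 150, 153]
182 [145, 149, 148, 154, 148, 149, 150, 64, 5, 17, 105, 157, 149, 150, 147, 151, 152, 150, 150, 153]
186 [155, 151, 156, 149, 148, 155, 152, 99, 17, 2, 55, 149, 162, 153, 153, 149, 150, 153, 152, 154]
190 [131, 127, 127, 147, 154, 149, 153, 145, 30, 14, 14, 148, 153, 151, 148, 149, 150, 145, 155, 155]
194 [110, 110, 114, 147, 150, 150, 148, 145, 60, 3, 13, 89, 152, 152, 151, 147, 146, 151, 154, 150]
198 [110, 110, 114, 133, 152, 146, 150, 152, 115, 25, 8, 24, 154, 155, 150, 149, 150, 151, 155, 153]
202 [111, 113, 113, 113, 145, 154, 150, 151, 147, 133, 123, 128, 155, 146, 155, 153, 151, 147, 148, 152]
[[ 603.7 -190.3   82. ]
 [ 579.  -191.2   82. ]]
```

Run:
```python
from s import *
C=cam('top')
e=onz(C,[(377.5,201),(376.6,194)],82)[:,:2]; p=onz(C,[(384.2,198),(383.6,194),(382.3,183)],104)[:,:2]
print(e.round(1),p.round(1),(p-TIP)@u,'gap',((p.mean(0)-e.mean(0))@u).round(2))
# expected appearance when done, from calibration
```

```text
[[ 591.4 -189.6]
 [ 608.7 -188. ]] [[ 596.8 -201.3]
 [ 606.5 -200.2]
 [ 633.1 -198. ]] [-0.2759747  -0.8608143  -1.59393945] gap 11.67
```

The top view gives a remaining gap of 11.7–11.9 mm against 12.0 from the plan. I slide the last part and check.

Run:
```python
from s import *
bot.line_to(tcp(0,52.9),30); bot.pause(.4); s=st('final')
M=R.from_quat(s['eef_rot']).as_matrix(); print('tilt',np.degrees(np.arctan2(M[:2,2]@u,-M[2,2])),'yaw',np.degrees(np.arctan2(M[1,0],M[0,0])), 'rem',(TIP-s['tcp_pos'][:2])@u-262.2)
T=bot.camera('top'); S=bot.camera('side'); save('T2',T)
save('TS2',np.hstack([cv2.resize(T[155:245,260:420],(400,300),interpolation=2),cv2.resize(S[120:240,240:400],(400,300),interpolation=2)]))
C=cam('top'); print(proj(C,[[*TIP,82],[*TIP,104]]).round(1))
h=cv2.cvtColor(T,cv2.COLOR_RGB2HSV)
for r in (194,198,202,204,206,208): print(r,h[r,376:392,1].tolist())
```

```text
final 21.86 [576.9  59.7  53.2] [1.5 3.4 5.5] [ 1.37 -0.02 -0.04] 56.0
tilt 10.000069346467342 yaw -86.95290628134207 rem -0.29139856956192034
[[382.5 201.2]
 [384.5 200.6]]
194 [113, 110, 113, 113, 112, 116, 65, 5, 11, 92, 148, 153, 157, 150, 150, 149]
198 [111, 112, 116, 114, 108, 116, 107, 28, 8, 24, 148, 147, 150, 149, 153, 150]
202 [113, 111, 113, 114, 111, 115, 115, 141, 126, 141, 147, 153, 146, 150, 155, 148]
204 [112, 112, 111, 111, 112, 112, 113, 153, 152, 150, 149, 153, 146, 150, 146, 149]
206 [112, 110, 113, 112, 113, 111, 116, 140, 149, 149, 154, 149, 148, 150, 145, 147]
208 [113, 110, 112, 112, 113, 112, 114, 132, 154, 150, 149, 149, 151, 150, 147, 148]
```

View pics/TS2.png

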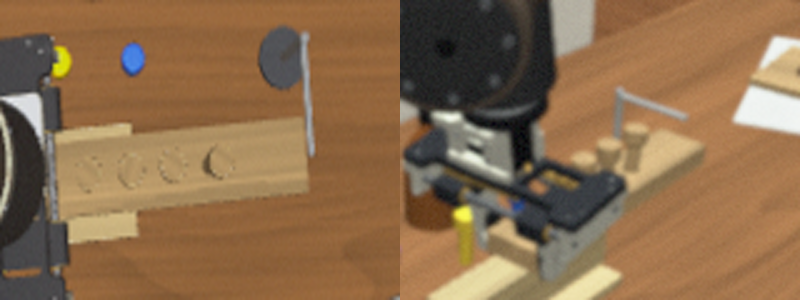

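The top view shows the end edge at column 382.5, where the projection of the tip at plank height predicts it. All four pegs are in and the plank is held on the stand, clear of the pointer. I hand the job in.

Run:
```python
from s import *
st('end'); bot.close_job()
```

```text
end 21.96 [577.   59.7  53.2] [1.2 4.1 6. ] [ 1.32 -0.08 -0.02] 55.9
the job is handed in; nothing more can be done
```

I put the spare peg into the empty hole (hole1), slid the plank along the stand until its plain end was under the pointer, and handed the job in at 22 s while still holding it.

- **Peg:** it reached the bottom of the hole with about 5 N of contact. A picture right after showed all four pegs standing at the same height, and they were still in after the slide.
- **Plank end:** the top view put it within about 1 mm of the pointer, and the arm's own position read 0.3 mm past the target. Before the last move the two had agreed on the remaining gap (11.7–11.9 mm against 12.0 mm).
- **Hold:** the grip width was 56 mm (the plank's width) and the plank pressed on the stand with about 6 N. The gripper's tilt had not changed, and the plank looked level in the side view, though I did not measure its level separately.
- **Gauge and bystanders:** the plank did not appear to touch the gauge in the last pictures. I made no moves near the tape or pen cup and none that should have reached the bottle, but did not re-measure any of the three at the end.

No check failed. The one disagreement was about 1 mm between two views on where the stand's centre line runs.

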